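Turn the slotted locking disc and shoot its lock bar home

ROBOT

A 6-joint arm with a two-finger parallel gripper is mounted at the origin on a cart in front of the work surface, level with it; the furniture and walls round the work are solid. World frame = base frame: x ahead of the robot, y to its left, z up, the work surface at z = 0. Lengths are in m, angles in rad, forces in N, time in s.
With the tool pointing down it reaches from about 0.15 to 0.775 m from the base axis. Payload 6.1 kg.
Tool frame: the origin (TCP) lies on the centre line of the jaws, within the pads' length; the fingertips stand 8 mm ahead of it and the grasp point (between the pads) lies 11 mm behind it; z points along the fingers, y is the direction in which the jaws open and shut (so a half turn about z gives the same grasp; the last joint's range is limited). The gripper opens to 85 mm and grips with 20 to 120 N. Pads are 22 mm wide; open, the fingers measure 114 mm over their backs; the gripper's body (76 mm by 85 mm) begins 54 mm behind the grasp point. The pads swing forward as they close: fully open they stand 13 mm farther back than shut.
Start: joints at [1.185, 0.126, -0.04, 1.405, 0, 1.571], TCP at [0.198, 0.486, 0.204] pointing down, gripper open.
Joint ranges: [-2.72, 2.72], [-0.95, 1.95], [-1.27, 1.35], [-1.78, 2.02], [-1.46, 1.47], [-3.14, 3.14]. Speed limits (rad/s): [2.39, 2.39, 3.01, 3.14, 3.14, 3.14].

INTERFACE

Orientations are given as [roll, pitch, yaw] about the fixed x, y, z axes, in that order (R = Rz(yaw) Ry(pitch) Rx(roll)).
In Python, from station import robot gives the robot as it stands.
- The arm moves only by the tool jog_arm, never from a script. Its argument "deltas" is a list of rows, each a list of 2 entries, a list of its own where there are three numbers: the shift along the tool's x, y, z as a fraction of full scale, then the turn, a rotation vector about the tool's x, y, z as a fraction of full scale. A call has 1 to 12 rows; each row shifts and turns the pose as measured when the row begins, along the tool's axes as they then stand; what a row does not reach is not made up. Full scale, the value 1, is 0.05 m for a shift and 0.08 rad for a turn. A row lasts 1/8 s, in which the tool goes at most 62.5 mm and 10.7 degrees, less where a joint would pass 70% of its speed; a pose out of reach is approached as far as the arm can. A call with a number of a shift or a turn outside -1 to 1 is refused whole. A call with a gripper value outside its range is refused whole. "gripper" is the gripper's target within -1 to 1 (fully open at 1, half-way at 0, shut at -1), set as the call begins (left out, the last holds). The fingers move at their own pace and stop on an object; "squeeze" is the grip in N (left out, the last holds). Time passes only in rows, so rows that do not move let the fingers close. It gives the time, the measured TCP pose, the force and the opening at its end, in the units of the state.
- robot.observe(): the state, without advancing time (a new reading comes with each control period).
- robot.camera(name): name is "side" or "top"; returns (picture, depth): 420x560x3 uint8, red, green, blue; 420x560 float32, m along the optical axis (not along the pixel's ray), 0 where there is no reading.
- robot.camera_info(name): a dict with "intrinsics" (3x3 intrinsics, pixels), "k1" (the pictures are not rectified: a ray, as slopes to the right and down, at radius r is drawn at 1 + k1 r^2 times it, then the intrinsics apply), "T" (4x4, takes a point from camera to world coordinates). Camera axes: x right, y up, looking along -z (the intrinsics and any distortion apply to the point x, -y, -z); pixel columns grow to the right and rows downward; lengths in m; the calibration is good to about 2 mm. A picture is of the moment at which its call begins. camera_info takes no time and is no camera call.
- robot.sign_off(): hands the job in, once; it reports no verdict.
The state is a dict: "time_s": time; "qpos": joint angles; "joint_velocities": joint speeds; "effort": joint torques, N m; "ee_pos": TCP position; "ee_rot": TCP orientation; "force": force on the tool from outside, world axes, zero at the start; "moment": the same for the moment, N m; "gripper_width": opening from 0.0 (shut) to 1.0 (fully open).
Only numpy, scipy, OpenCV 4.12 (cv2) and the standard library are available. Lean on these libraries where they do the work, as an engineer would, in place of code of your own. Each camera call takes 0.05 s, during which the arm holds its last target.

TASK

Lock the shaft: push the fin on the slotted disc round until the disc's slot lines up with the lock bar, then push the bar by its tab through the slot until it is fully home against the stop in the keeper beyond. Only push with the fingertips or the outside of the fingers: do not grip the fin or the tab, do not lift the bar out of its channel, leave the loose things around alone, and finish with the hand clear.

Things in the scene. Friction and masses are not known exactly. Their poses are not given: they have to be found in the camera images.
- lock_block: Fixed aluminium base plate 330 x 100 x 8 mm. Origin: table level, on the disc's vertical axis. Its +x is the way the bar travels (plate spans x -237 to +93), +y left, z up. Open channel for the bar x -235 to -45: floor at z 12.6, walls 19 mm apart, tops at z 22. Keeper x +49 to +83 with a 22 mm gap, stop face at x +68, top z 28.
- lock_disc (a joint): Angle (rad) of the steel disc about the block's vertical axis, counter-clockwise from above positive; it turns -0.5 to 3.64 with light friction (0.04 N m) and stays put. Disc radius 40 mm, top at z 28; a 24 mm wide slot runs right across its middle. Slot lies along the block's x at 0 (fin on the block's +y side) and again at 3.14 (fin on -y); either way round serves. Starts 0.55 to 2.6.
- fin_mid (a point): Middle of the upright fin on the disc, 26.5 mm from the disc's axis at z 45. The fin is a plate: 10 mm thick (along the disc's rim), 22 mm long along the radius (16 to 38 mm from the axis), z 28 to 62. Its direction from the axis, seen in the block's frame, is the joint angle + 90 degrees.
- lock_bar: Loose steel bar 170 x 16 x 12 mm, 0.5 kg, lying in the channel (3 to 6 N slide it), +x the way it travels. Origin: on its underside below the middle of the tab. Bar reaches 44 mm behind and 126 mm ahead of it; upright tab on top 10 mm thick (x), 40 mm wide (y), 12 to 40 mm above the underside (world z 25 to 53). Nose starts 6 to 18 mm short of the disc; home, the origin is 58 mm behind the disc's axis.
- bar_nose (a point): Middle of the bar's front end, 126 mm ahead of its origin and 6 mm above its underside. The nose tapers from 16 to 8 mm wide over its last 14 mm, so it finds the slot if the disc is within about 0.15 rad of line. Home: 68 mm beyond the disc's axis along the block's x, touching the stop.
- thread_tape: Bystander: white roll of thread tape, 54 mm across, 15 mm high, loose on the table left of the channel.
- brass_tee: Bystander: brass tee fitting, 28 x 50 x 14 mm, loose on the table left of the channel's rear.
- tape_measure: Bystander: yellow and black tape measure, 34 x 79 x 57 mm high, loose on the table right of the channel. Farther right, past the table's edge (y below -0.33, x above 0.35), the table's tubular push handle rises above the surface: keep the arm clear of it.
- spanner_8: Bystander: small spanner 104 mm long, 7 mm high, loose on the table right of the disc.
- quick_coupling: Bystander: brass coupling 27 x 51 x 27 mm, loose on the table right of the keeper.

How it is judged:
By the outcome, as a careful person would: the job done as asked, in the order asked, and still so for the second after the job is handed in, with the robot touching nothing.
It also fails if it takes over 58 s, if anything falls off the work surface, if the arm or the gripper's body presses on something with over 40 N, if the wrist force passes 120 N, or if a joint passes its speed limit or range.

## Working session

There is one attempt and no reset: what is moved stays moved. The work goes in short steps, Python scripts to look and compute and a tool call to move; the robot and the scene stay as the last step left them, time stands still between calls to the robot, and variables do not carry over. Pictures are saved under pics/ and viewed, and the job is handed in when it is done.

Besides the shell and the picture viewer there is one more tool, called by a JSON object that holds its "api" and its "payload", one argument or row to a line. jog_arm: Moves the arm, as the interface text tells. Shift numbers are shares of 0.05 m and turn numbers shares of 0.08 rad, none past 1 either way. Its arguments: {"type":"object","properties":{"deltas":{"type":"array"},"gripper":{"type":"number"},"squeeze":{"type":"number"}},"required":["deltas"]}

```bash
ls; mkdir -p pics; python3 - <<'E'
from station import robot
import cv2,numpy as np
print(robot.observe())
for n in("side","top"):
    p,d=robot.camera(n); cv2.imwrite(f"pics/{n}0.png",p[:,:,::-1]); np.savez(f"{n}0.npz",p=p,d=d); i=robot.camera_info(n); print(n,i)
E
```

```text
pics
{'time_s': 0.0, 'qpos': array([ 1.18499238e+00,  1.26361259e-01, -4.06100058e-02,  1.40538079e+00,
        1.31658939e-05,  1.57081277e+00]), 'joint_velocities': array([ 1.51233585e-04,  4.98117246e-05,  4.49633458e-04, -1.10441081e-03,
       -1.11278232e-03,  4.65517315e-04]), 'effort': array([ 1.74004032e-03, -4.35914969e+01,  3.52922559e+01,  1.73620071e-02,
        2.36771493e-04, -3.02454872e-06]), 'ee_pos': array([0.1973884 , 0.48600016, 0.20323741]), 'ee_rot': array([-3.14003692e+00, -1.31402929e-05,  2.75577224e+00]), 'force': array([ 0.5971309 ,  0.19272209, -0.21405832]), 'moment': array([-0.01506519, -0.04022166,  0.03865094]), 'gripper_width': 1.0025643052145223}
side {'intrinsics': array([[432.65672519,   0.        , 274.4024819 ],
       [  0.        , 432.65672519, 208.38282553],
       [  0.        ,   0.        ,   1.        ]]), 'k1': -0.12343099412447031, 'T': array([[-0.03766999,  0.41436987, -0.90932864, -0.14469886],
       [-0.99920469, -0.0275255 ,  0.02885018, -0.02279406],
       [-0.01307509,  0.90969223,  0.41507721,  0.4264632 ],
       [ 0.        ,  0.        ,  0.        ,  1.        ]])}
top {'intrinsics': array([[508.12354793,   0.        , 283.33861846],
       [  0.        , 508.12354793, 210.64592207],
       [  0.        ,   0.        ,   1.        ]]), 'k1': -0.16838773762100062, 'T': array([[-0.0239251 ,  0.98048422, -0.19513659,  0.47282743],
       [-0.99917855, -0.01706617,  0.03675545, -0.03265863],
       [ 0.0327079 ,  0.19585567,  0.98008711,  0.88711136],
       [ 0.        ,  0.        ,  0.        ,  1.        ]])}
```

View pics/side0.png

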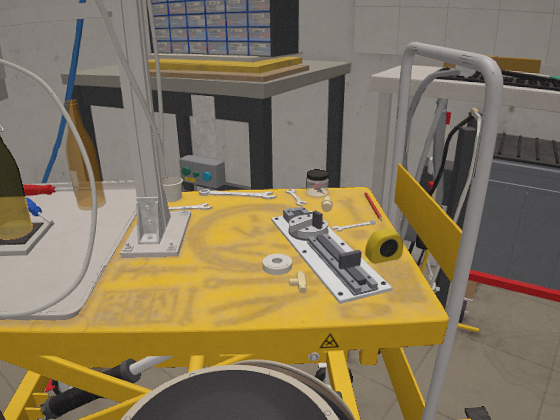

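View pics/top0.png

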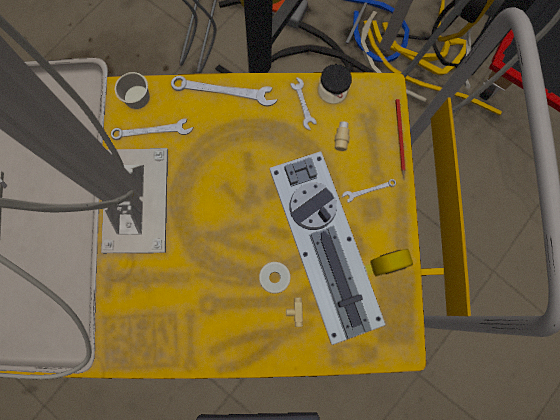

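```bash
cat > h.py <<'E'
import numpy as np,cv2
from station import robot
def ray(n,u,v):
    i=robot.camera_info(n);K=i["intrinsics"]
    uv=np.array([(u-K[0,2])/K[0,0],(v-K[1,2])/K[1,1]])
    s=uv.copy()
    for _ in range(30): s=uv/(1+i["k1"]*(s@s))
    T=i["T"];d=T[:3,:3]@np.array([s[0],-s[1],-1]);return T[:3,3],d
def plane(n,u,v,z):
    o,d=ray(n,u,v);return o+d*(z-o[2])/d[2]
def dep(n,u,v,D):
    o,d=ray(n,u,v);return o+d*D[int(round(v)),int(round(u))]
def proj(n,P):
    i=robot.camera_info(n);K=i["intrinsics"];T=i["T"]
    c=T[:3,:3].T@(np.asarray(P)-T[:3,3]);s=np.array([c[0],-c[1]])/-c[2]
    s=s*(1+i["k1"]*(s@s));return K[0,0]*s[0]+K[0,2],K[1,1]*s[1]+K[1,2]
E
python3 - <<'E'
from h import *
a=np.load("top0.npz");p=a["p"];d=a["d"]
c=p[145:350,260:420];cv2.imwrite("pics/topz.png",cv2.resize(c[:,:,::-1],None,fx=2.9,fy=2.9,interpolation=cv2.INTER_CUBIC))
c=p[145:245,260:350];cv2.imwrite("pics/topz2.png",cv2.resize(c[:,:,::-1],None,fx=6,fy=6,interpolation=cv2.INTER_CUBIC))
b=np.load("side0.npz");c=b["p"][200:300,260:400];cv2.imwrite("pics/sidez.png",cv2.resize(c[:,:,::-1],None,fx=5.5,fy=5.5,interpolation=cv2.INTER_CUBIC))
for n,u,v in [("top",120,200),("top",60,140),("top",20,100),("top",125,215),("top",0,60)]: print(u,v,dep(n,u,v,d).round(3))
for u,v in [(150,220),(145,150),(140,80),(135,10),(155,50),(110,20)]: print(u,v,dep("side",u,v,b["d"]).round(3))
E
```

```text
120 200 [0.621 0.16  0.232]
60 140 [0.653 0.183 0.387]
20 100 [0.657 0.183 0.484]
125 215 [0.643 0.213 0.017]
0 60 [0.677 0.186 0.523]
150 220 [0.643 0.204 0.049]
145 150 [0.65  0.197 0.193]
140 80 [0.649 0.19  0.325]
135 10 [0.649 0.186 0.444]
155 50 [0.698 0.169 0.372]
110 20 [0.579 0.209 0.43 ]
```

View pics/topz.png

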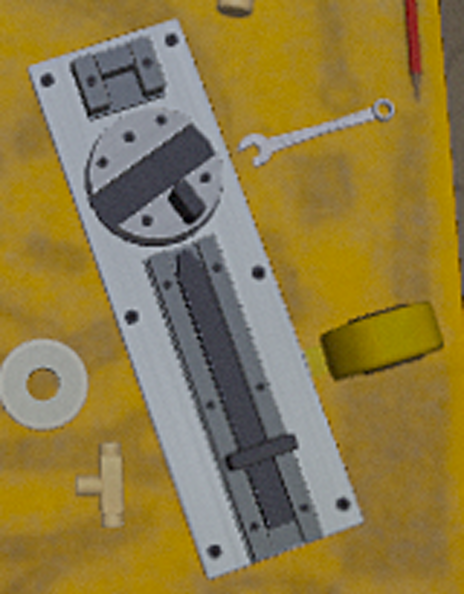

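View pics/topz2.png

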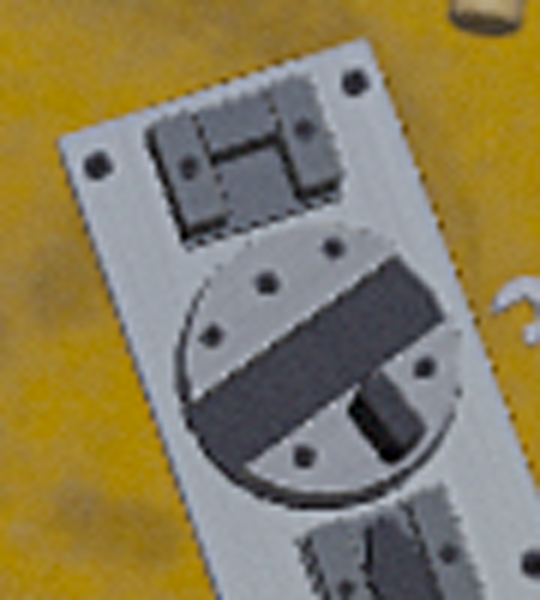

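View pics/sidez.png

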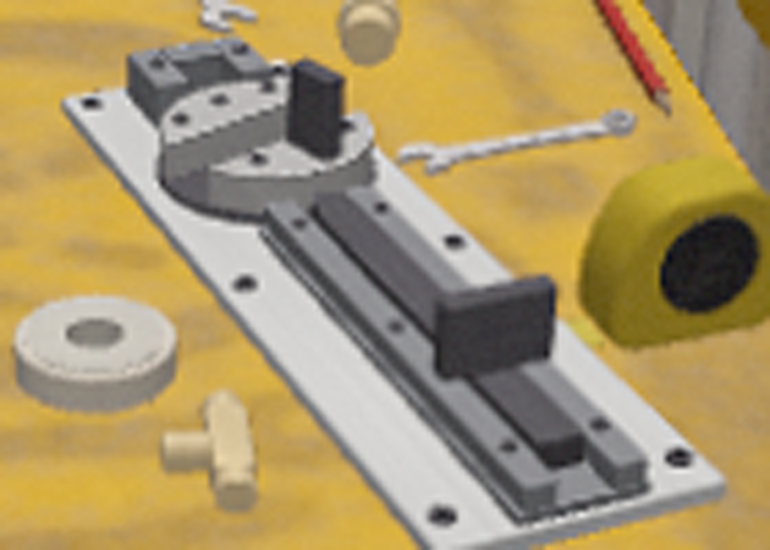

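```bash
python3 - <<'E'
from h import *
b=lambda u,v:(260+u/2.9,145+v/2.9)
c=lambda u,v:(260+u/6,145+v/6)
C={k:plane("top",*b(*q),.008)[:2] for k,q in dict(TL=(30,68),TR=(178,18),BR=(362,521),BL=(210,577)).items()}
for k in C:print(k,C[k].round(4))
dx=(C["TL"]-C["BL"]+C["TR"]-C["BR"]);print("yaw",np.arctan2(dx[1],dx[0]),np.linalg.norm(dx)/2, [np.arctan2(*(C[x]-C[y])[::-1]) for x,y in(("TL","BL"),("TR","BR"))])
ctr=sum(C.values())/4; yaw=np.arctan2(dx[1],dx[0]); ex=np.array([np.cos(yaw),np.sin(yaw)]);ey=np.array([-ex[1],ex[0]])
O=ctr+ex*(-( -237+93)/2e3);print("axis",O)
# disc top circle extents z=.028
L=plane("top",*c(180,375),.028)[:2];R=plane("top",*c(462,365),.028)[:2]; print("disc by extents",(L+R)/2,np.linalg.norm(L-R))
loc=lambda P:np.array([(P[:2]-O)@ex,(P[:2]-O)@ey])
for nm,q in dict(f1=(372,375),f2=(422,445),f3=(350,410),f4=(388,462),).items(): pass
# slot edges z=.028
e1=[(190,402),(392,258)];e2=[(245,468),(443,317)]
for e in(e1,e2):
    A,B=[loc(plane("top",*c(*q),.028)) for q in e];print("slot",A,B,np.arctan2(*(B-A)[::-1]))
# fin top z=.062: corners
for q in [(375,375),(400,380),(424,432),(393,447)]: print("fin",loc(plane("top",*c(*q),.062)).round(4))
# bar tab top z .053, nose z .0246
for q in [(228,457),(232,466),(297,436),(297,446)]: print("tab",loc(plane("top",*b(*q),.053)).round(4))
for q in [(183,250)]: print("nose",loc(plane("top",*b(*q),.0246)).round(4))
E
```

```text
TL [ 0.7255 -0.0441]
TR [ 0.7568 -0.1375]
BR [ 0.4441 -0.2361]
BL [ 0.4147 -0.1438]
yaw 0.30790130259441806 0.32712001247850464 [np.float64(0.31021950222092226), np.float64(0.3055938736438554)]
axis [ 0.65392462 -0.1185453 ]
disc by extents [ 0.64999975 -0.11744945] 0.08186206162824942
slot [-0.00015664  0.04134344] [ 0.0213826  -0.02856236] -1.2719084837416097
slot [-0.02340596  0.03272933] [ 7.81893759e-05 -3.66606999e-02] -1.2444595965247087
fin [-0.0152 -0.0061]
fin [-0.0187 -0.0122]
fin [-0.0347 -0.0135]
fin [-0.0359 -0.0039]
tab [-0.1715  0.0209]
tab [-0.177   0.0204]
tab [-0.1735 -0.0204]
tab [-0.1788 -0.0184]
nose [-0.0488  0.0006]
```

```bash
python3 - <<'E'
from h import *
a=np.load("top0.npz");d=a["d"];b=np.load("side0.npz")["d"]
for n,D in(("top",d),("side",b)):
    H,W=D.shape;P=[]
    for v in range(0,H,2):
        for u in range(0,W,2):
            if D[v,u]>0:
                P.append(np.r_[dep(n,u,v,D),u,v])
    P=np.array(P);m=(P[:,2]>.06)&(np.hypot(P[:,0],P[:,1])<.75)&(P[:,0]>-.05);Q=P[m]
    print(n,len(Q))
    # coarse cluster by xy grid
    g={}
    for q in Q:g.setdefault((round(q[0]/.08),round(q[1]/.08)),[]).append(q)
    for k in sorted(g):
        z=np.array(g[k]);print(np.array(k)*.08,len(z),z[:,2].min().round(2),z[:,2].max().round(2),z[0,3:])
E
```

```text
Traceback (most recent call last):
  File "h.py", line 12, in dep
    o,d=ray(n,u,v);return o+d*D[int(round(v)),int(round(u))]
        ~~~^^^^^^^
  File "h.py", line 4, in ray
    i=robot.camera_info(n);K=i["intrinsics"]
ValueError: time passes only in moves, steps and waits
```

```bash
python3 - <<'E'
import re
s=open("h.py").read()
s=s.replace("robot.camera_info(n)","CI(n)").replace("def ray","import functools\n@functools.lru_cache(None)\ndef CI(n): return robot.camera_info(n)\ndef ray",1)
open("h.py","w").write(s)
E
python3 - <<'E'
from h import *
a=np.load("top0.npz");d=a["d"];b=np.load("side0.npz")["d"]
for n,D in(("top",d),("side",b)):
    H,W=D.shape;P=[]
    for v in range(0,H,2):
        for u in range(0,W,2):
            if D[v,u]>0: P.append(np.r_[dep(n,u,v,D),u,v])
    P=np.array(P);m=(P[:,2]>.06)&(np.hypot(P[:,0],P[:,1])<.75)&(P[:,0]>-.05);Q=P[m]
    g={}
    for q in Q:g.setdefault((round(q[0]/.08),round(q[1]/.08)),[]).append(q)
    print(n)
    for k in sorted(g):
        z=np.array(g[k]);print(np.array(k)*.08,len(z),z[:,2].min().round(2),z[:,2].max().round(2),z[0,3:])
print(robot.observe()["time_s"])
E
```

```text
top
[ 0.4  -0.32] 155 0.06 0.35 [456. 326.]
[0.4  0.24] 45 0.06 0.14 [ 84. 336.]
[ 0.48 -0.32] 616 0.06 0.38 [550. 256.]
[0.48 0.24] 127 0.14 0.27 [ 22. 276.]
[ 0.56 -0.32] 451 0.06 0.38 [550. 184.]
[ 0.56 -0.24] 2 0.06 0.06 [400. 256.]
[0.56 0.16] 107 0.29 0.39 [ 38. 204.]
[0.56 0.24] 111 0.26 0.45 [  0. 198.]
[0.56 0.32] 29 0.28 0.3 [  0. 254.]
[ 0.64 -0.4 ] 21 0.37 0.38 [552. 138.]
[ 0.64 -0.32] 376 0.06 0.38 [532. 130.]
[ 0.64 -0.16] 18 0.06 0.07 [322. 208.]
[0.64 0.16] 1422 0.06 0.53 [ 0. 54.]
[0.64 0.24] 506 0.06 0.48 [  0. 108.]
[0.72 0.16] 794 0.06 0.55 [ 0. 16.]
side
[ 0.   -0.08] 199 0.22 0.23 [296. 390.]
[0. 0.] 1179 0.22 0.23 [228. 382.]
[0.   0.08] 147 0.22 0.23 [158. 394.]
[ 0.08 -0.08] 274 0.17 0.22 [292. 366.]
[0.08 0.  ] 605 0.19 0.23 [244. 360.]
[0.08 0.08] 39 0.22 0.22 [166. 382.]
[ 0.4 -0.4] 60 0.06 0.34 [502.  82.]
[ 0.4  -0.32] 610 0.06 0.35 [494.  78.]
[0.4  0.24] 92 0.06 0.14 [ 92. 226.]
[ 0.48 -0.4 ] 6 0.35 0.36 [498.  66.]
[ 0.48 -0.32] 332 0.06 0.38 [470.  54.]
[0.48 0.24] 131 0.14 0.27 [ 72. 130.]
[ 0.56 -0.32] 173 0.06 0.38 [450.  50.]
[0.56 0.16] 89 0.28 0.4 [118.  42.]
[0.56 0.24] 96 0.27 0.46 [96.  0.]
[0.56 0.32] 83 0.28 0.36 [28. 72.]
[0.56 0.4 ] 29 0.35 0.38 [ 2. 62.]
[ 0.64 -0.32] 103 0.06 0.38 [438.  46.]
[ 0.64 -0.16] 4 0.06 0.06 [316. 212.]
[0.64 0.16] 726 0.06 0.46 [128.   0.]
[0.64 0.24] 803 0.06 0.46 [106.   0.]
[0.64 0.32] 161 0.44 0.46 [62.  4.]
[0.64 0.4 ] 4 0.37 0.38 [ 0. 60.]
[0.72 0.16] 250 0.06 0.46 [140.   0.]
[0.72 0.24] 2 0.44 0.44 [110.  12.]
0.1
```

```bash
cat >> h.py <<'E'
from scipy.spatial.transform import Rotation as Ro
YAW=.308; O=np.array([.652,-.118])
def b2w(x,y): c,s=np.cos(YAW),np.sin(YAW); return O+np.array([c*x-s*y,s*x+c*y])
def w2b(p): c,s=np.cos(YAW),np.sin(YAW); q=np.asarray(p)[:2]-O; return np.array([c*q[0]+s*q[1],-s*q[0]+c*q[1]])
def state():
    s=robot.observe();print("t",round(s["time_s"],2),"pos",s["ee_pos"].round(4),"rpy",s["ee_rot"].round(3),"blk",w2b(s["ee_pos"]).round(4),"F",s["force"].round(1),"g",round(s["gripper_width"],2),"q",s["qpos"].round(2));return s
def plan(target,yaw=None,n=8):
    s=state();R=Ro.from_euler("xyz",s["ee_rot"]);p=s["ee_pos"]
    Rt=Ro.from_euler("xyz",[np.pi,0,s["ee_rot"][2] if yaw is None else yaw])
    rv=(R.inv()*Rt).as_rotvec()
    step=(np.array(target)-p)/n
    for i in range(n):
        Ri=R*Ro.from_rotvec(rv*i/n)
        print([ (Ri.inv().apply(step)/.05).round(2).tolist(), (rv/n/.08).round(2).tolist()])
E
python3 - <<'E'
from h import *
plan([.33,.05,.2],1.879,12)
E
```

```text
t 0.1 pos [0.1974 0.486  0.2033] rpy [-3.14  -0.     2.756] blk [-0.2501  0.7134] F [ 0.4 -0.5  1.1] g 1.0 q [ 1.19  0.13 -0.04  1.41  0.    1.57]
[[-0.48, -0.59, 0.01], [-0.0, 0.0, 0.91]]
[[-0.52, -0.55, 0.01], [-0.0, 0.0, 0.91]]
[[-0.56, -0.51, 0.01], [-0.0, 0.0, 0.91]]
[[-0.6, -0.47, 0.01], [-0.0, 0.0, 0.91]]
[[-0.63, -0.43, 0.01], [-0.0, 0.0, 0.91]]
[[-0.66, -0.38, 0.01], [-0.0, 0.0, 0.91]]
[[-0.68, -0.33, 0.01], [-0.0, 0.0, 0.91]]
[[-0.71, -0.28, 0.01], [-0.0, 0.0, 0.91]]
[[-0.72, -0.23, 0.01], [-0.0, 0.0, 0.91]]
[[-0.74, -0.17, 0.01], [-0.0, 0.0, 0.91]]
[[-0.75, -0.12, 0.01], [-0.0, 0.0, 0.91]]
[[-0.76, -0.07, 0.01], [-0.0, 0.0, 0.91]]
```

{"api": "jog_arm", "payload": {
  "deltas": [
    [[-0.48,-0.59,0],[0,0,0.9]],
    [[-0.52,-0.55,0],[0,0,0.9]],
    [[-0.56,-0.51,0],[0,0,0.9]],
    [[-0.6,-0.47,0],[0,0,0.9]],
    [[-0.63,-0.43,0],[0,0,0.9]],
    [[-0.66,-0.38,0],[0,0,0.9]],
    [[-0.68,-0.33,0],[0,0,0.9]],
    [[-0.71,-0.28,0],[0,0,0.9]],
    [[-0.72,-0.23,0],[0,0,0.9]],
    [[-0.74,-0.17,0],[0,0,0.9]],
    [[-0.75,-0.12,0],[0,0,0.9]],
    [[-0.76,-0.07,0],[0,0,0.9]]
  ],
  "gripper": -1
}}

```text
time_s: 1.6
ee_pos: [0.329, 0.0364, 0.2006]
ee_rot: [-3.136, 0.006, 1.87]
force: [0.0, 1.0, -0.1]
gripper_width: -0.003
```

```bash
python3 - <<'E'
from h import *
w=b2w(-.048,.018);plan([*w,.12],1.879,10)
E
```

```text
t 1.6 pos [0.329  0.0364 0.2006] rpy [-3.136  0.006  1.87 ] blk [-0.261   0.2451] F [ 0.   1.  -0.1] g -0.0 q [ 0.12 -0.24 -0.39  1.43 -0.01  1.39]
[[-0.45, 0.43, 0.16], [-0.01, 0.01, -0.01]]
[[-0.45, 0.43, 0.16], [-0.01, 0.01, -0.01]]
[[-0.45, 0.43, 0.16], [-0.01, 0.01, -0.01]]
[[-0.45, 0.43, 0.16], [-0.01, 0.01, -0.01]]
[[-0.45, 0.43, 0.16], [-0.01, 0.01, -0.01]]
[[-0.45, 0.43, 0.16], [-0.01, 0.01, -0.01]]
[[-0.45, 0.43, 0.16], [-0.01, 0.01, -0.01]]
[[-0.45, 0.43, 0.16], [-0.01, 0.01, -0.01]]
[[-0.45, 0.43, 0.16], [-0.01, 0.01, -0.01]]
[[-0.45, 0.43, 0.16], [-0.01, 0.01, -0.01]]
```

{"api": "jog_arm", "payload": {
  "deltas": [
    [[-0.45,0.43,0.16],[0,0,0]],
    [[-0.45,0.43,0.16],[0,0,0]],
    [[-0.45,0.43,0.16],[0,0,0]],
    [[-0.45,0.43,0.16],[0,0,0]],
    [[-0.45,0.43,0.16],[0,0,0]],
    [[-0.45,0.43,0.16],[0,0,0]],
    [[-0.45,0.43,0.16],[0,0,0]],
    [[-0.45,0.43,0.16],[0,0,0]],
    [[-0.45,0.43,0.16],[0,0,0]],
    [[-0.4,0.4,0.16],[0,0,0]],
    [[0,0,0],[0,0,0]]
  ]
}}

```text
time_s: 2.98
ee_pos: [0.603, -0.1234, 0.1129]
ee_rot: [-3.13, 0.002, 1.863]
force: [0.9, -0.1, 0.3]
gripper_width: -0.001
```

```bash
python3 - <<'E'
from h import *
p,d=robot.camera("side");cv2.imwrite("pics/s1.png",cv2.resize(p[150:310,240:440,::-1],None,fx=3.7,fy=3.7,interpolation=cv2.INTER_CUBIC))
p,d=robot.camera("top");cv2.imwrite("pics/t1.png",p[:,:,::-1])
w=b2w(-.048,.018);plan([*w,.044],1.879,5)
E
```

```text
t 3.08 pos [ 0.602  -0.1226  0.1141] rpy [-3.130e+00  2.000e-03  1.863e+00] blk [-0.0491  0.0108] F [-0.2 -0.1 -0.3] g -0.0 q [-0.2   0.32  0.    1.27 -0.01  1.08]
[[0.03, 0.01, 0.28], [-0.03, 0.0, -0.04]]
[[0.03, 0.01, 0.28], [-0.03, 0.0, -0.04]]
[[0.03, 0.01, 0.28], [-0.03, 0.0, -0.04]]
[[0.03, 0.01, 0.28], [-0.03, 0.0, -0.04]]
[[0.03, 0.0, 0.28], [-0.03, 0.0, -0.04]]
```

View pics/s1.png

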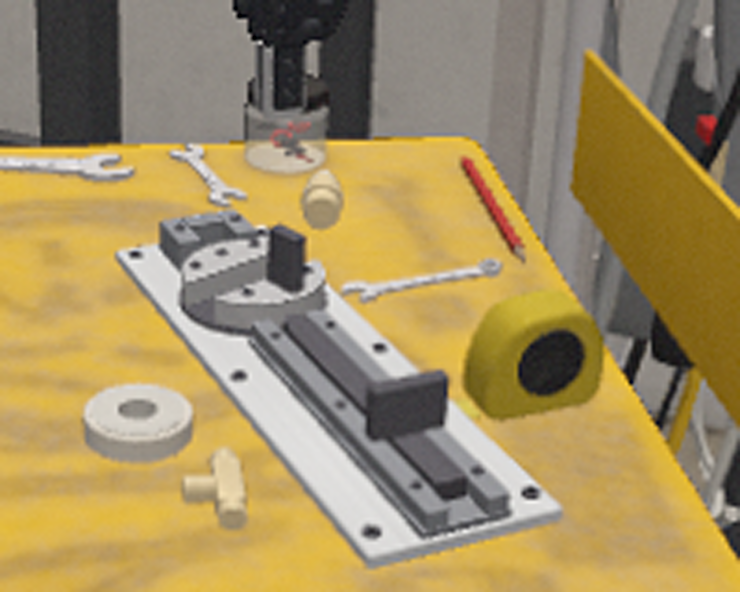

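View pics/t1.png

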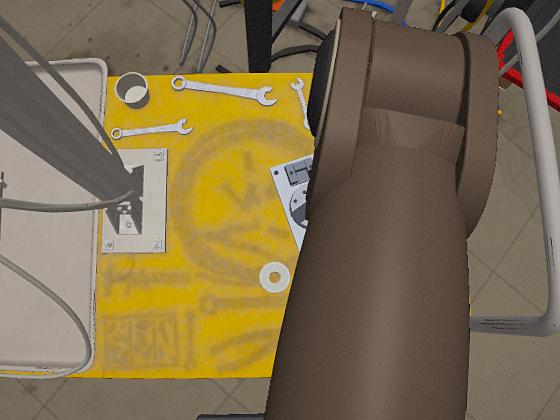

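{"api": "jog_arm", "payload": {
  "deltas": [
    [[0.04,0.01,0.28],[-0.03,0,-0.04]],
    [[0.04,0.01,0.28],[-0.03,0,-0.04]],
    [[0.03,0,0.28],[-0.03,0,-0.04]],
    [[0.03,0,0.28],[-0.03,0,-0.04]],
    [[0.03,0,0.26],[-0.03,0,-0.04]],
    [[0,0,0],[0,0,0]]
  ]
}}

```text
time_s: 3.82
ee_pos: [0.5972, -0.1121, 0.0407]
ee_rot: [3.141, 0.001, 1.882]
force: [1.1, 0.7, -0.1]
gripper_width: 0.002
```

```bash
python3 - <<'E'
from h import *
p,d=robot.camera("side");cv2.imwrite("pics/s2.png",cv2.resize(p[190:300,260:400,::-1],None,fx=5.4,fy=5.4,interpolation=cv2.INTER_CUBIC))
w=b2w(-.0445,.0065);plan([*w,.044],1.879,3)
E
```

```text
t 3.88 pos [ 0.5977 -0.1123  0.0414] rpy [3.140e+00 2.000e-03 1.882e+00] blk [-0.05    0.0219] F [ 0.2 -1.1 -0. ] g -0.0 q [-0.19  0.32 -0.15  1.09 -0.    1.07]
[[-0.1, 0.04, -0.02], [0.01, 0.01, 0.01]]
[[-0.1, 0.04, -0.02], [0.01, 0.01, 0.01]]
[[-0.1, 0.04, -0.02], [0.01, 0.01, 0.01]]
```

View pics/s2.png

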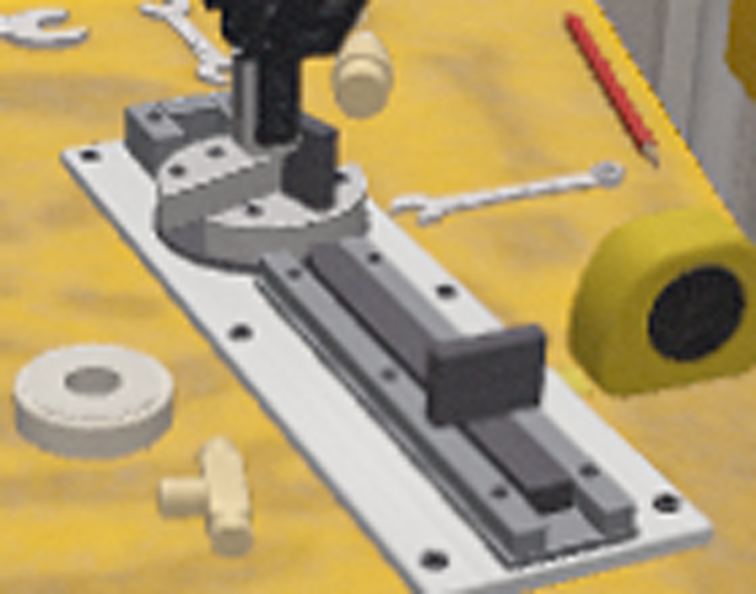

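```bash
python3 - <<'E'
from h import *
s=state();p=s["ee_pos"].copy();q=p.copy();q[2]-=.008
print(proj("side",q))
f=b2w(-.025,-.008);print("fin top",proj("side",[*f,.062]))
f=b2w(-.05,.02);print("exp",proj("side",[*f,.034]))
P,d=robot.camera("side")
for v in range(196,226,3): print(v,[ (dep("side",u,v,d)*1000).round(0).astype(int).tolist() for u in (306,309,312,318)])
f,dd=robot.camera("side");cv2.imwrite("pics/s3.png",cv2.resize(P[180:240,280:350,::-1],None,fx=9,fy=9,interpolation=cv2.INTER_NEAREST))
E
```

```text
t 3.88 pos [ 0.5977 -0.1123  0.0414] rpy [3.140e+00 2.000e-03 1.882e+00] blk [-0.05    0.0219] F [ 0.2 -1.1 -0. ] g -0.0 q [-0.19  0.32 -0.15  1.09 -0.    1.07]
(np.float64(308.6162089094313), np.float64(232.7921518513192))
fin top (np.float64(317.5809961030832), np.float64(212.02749749887406))
exp (np.float64(309.5298675853635), np.float64(232.3414714997025))
196 [[586, -104, 116], [570, -108, 123], [559, -112, 127], [569, -124, 123]]
199 [[585, -104, 111], [566, -108, 119], [563, -113, 120], [570, -125, 117]]
202 [[588, -105, 103], [582, -110, 106], [584, -116, 105], [823, -161, -1]]
205 [[590, -105, 96], [584, -110, 99], [588, -116, 97], [804, -158, -1]]
208 [[588, -105, 91], [583, -110, 93], [588, -116, 91], [786, -156, -1]]
211 [[590, -105, 84], [584, -110, 86], [588, -117, 84], [773, -154, -2]]
214 [[590, -106, 78], [584, -111, 80], [586, -116, 79], [624, -133, 61]]
217 [[589, -106, 72], [592, -112, 70], [593, -118, 69], [624, -133, 54]]
220 [[667, -114, 27], [672, -121, 24], [637, -123, 42], [622, -133, 48]]
223 [[666, -115, 20], [671, -121, 18], [635, -123, 36], [623, -134, 41]]
```

View pics/s3.png

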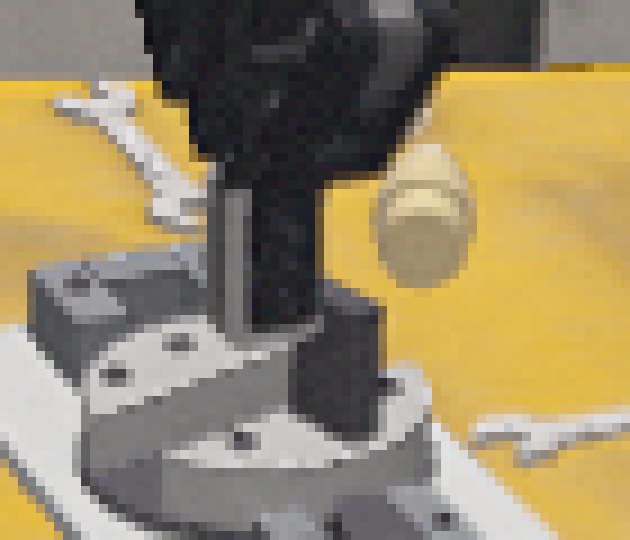

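```bash
python3 - <<'E'
from h import *
o,d=ray("side",317.8,179);print(o+d*(.590-o[0])/d[0])
P,dd=robot.camera("side");state()
for v in range(150,235,3): print(v,[ (dep("side",u,v,dd)*1000).round(0).astype(int).tolist() for u in (300,306,310)])
P,dt=robot.camera("top");cv2.imwrite("pics/t3.png",P[:,:,::-1])
E
```

```text
[ 0.59       -0.12597248  0.14752974]
t 4.03 pos [ 0.5987 -0.1126  0.0428] rpy [3.138e+00 3.000e-03 1.882e+00] blk [-0.0491  0.0213] F [ 0.3 -0.2  0.1] g 0.0 q [-0.19  0.32 -0.15  1.1  -0.    1.07]
150 [[567, -91, 210], [562, -100, 211], [562, -107, 211]]
153 [[566, -91, 205], [563, -101, 206], [562, -107, 206]]
156 [[569, -91, 199], [563, -101, 200], [563, -108, 200]]
159 [[615, -95, 178], [590, -104, 186], [570, -109, 192]]
162 [[606, -95, 176], [590, -104, 181], [571, -109, 187]]
165 [[600, -94, 172], [588, -104, 176], [570, -109, 181]]
168 [[598, -94, 167], [578, -103, 173], [572, -109, 175]]
171 [[597, -94, 161], [576, -103, 169], [571, -109, 170]]
174 [[600, -94, 155], [576, -103, 163], [570, -109, 165]]
177 [[596, -94, 150], [577, -103, 157], [571, -109, 159]]
180 [[599, -94, 143], [576, -103, 151], [573, -110, 152]]
183 [[598, -94, 137], [580, -103, 144], [577, -110, 145]]
186 [[618, -96, 124], [579, -103, 139], [581, -111, 138]]
189 [[614, -96, 119], [578, -103, 133], [581, -111, 132]]
192 [[890, -123, -1], [-145, -23, 426], [568, -110, 131]]
195 [[871, -121, -1], [585, -104, 119], [567, -110, 126]]
198 [[852, -119, -2], [586, -105, 112], [568, -110, 120]]
201 [[820, -116, 4], [588, -105, 105], [-145, -23, 426]]
204 [[804, -115, 3], [589, -105, 99], [585, -112, 100]]
207 [[734, -108, 27], [589, -105, 93], [586, -112, 94]]
210 [[725, -107, 24], [592, -106, 85], [582, -112, 89]]
213 [[724, -107, 17], [590, -105, 80], [583, -112, 83]]
216 [[688, -104, 27], [591, -106, 73], [594, -114, 71]]
219 [[672, -102, 28], [670, -115, 28], [673, -124, 26]]
222 [[658, -101, 27], [667, -115, 22], [675, -124, 18]]
225 [[657, -101, 21], [667, -115, 16], [672, -124, 12]]
228 [[658, -101, 13], [625, -110, 30], [629, -119, 27]]
231 [[618, -97, 27], [615, -109, 29], [614, -117, 29]]
234 [[618, -97, 21], [614, -109, 22], [615, -117, 22]]
```

{"api": "jog_arm", "payload": {
  "deltas": [
    [[-0.1,0.04,0],[0,0,0]],
    [[-0.1,0.04,0],[0,0,0]],
    [[-0.1,0.05,0],[0,0,0]],
    [[-0.1,0.1,0],[0,0,0]],
    [[-0.1,0.1,0],[0,0,0]],
    [[0,0,0],[0,0,0]]
  ]
}}

```text
time_s: 4.82
ee_pos: [0.6252, -0.1334, 0.0441]
ee_rot: [3.135, 0.004, 1.881]
force: [-0.8, -1.1, 0.3]
gripper_width: -0.001
```

```bash
python3 - <<'E'
from h import *
state()
P,dd=robot.camera("side");cv2.imwrite("pics/s4.png",cv2.resize(P[180:240,280:350,::-1],None,fx=9,fy=9,interpolation=cv2.INTER_NEAREST))
E
```

```text
t 4.83 pos [ 0.6252 -0.1334  0.0441] rpy [3.135 0.004 1.881] blk [-0.0302 -0.0066] F [-0.8 -1.1  0.3] g -0.0 q [-0.21  0.37 -0.07  1.12 -0.    1.05]
```

View pics/s4.png

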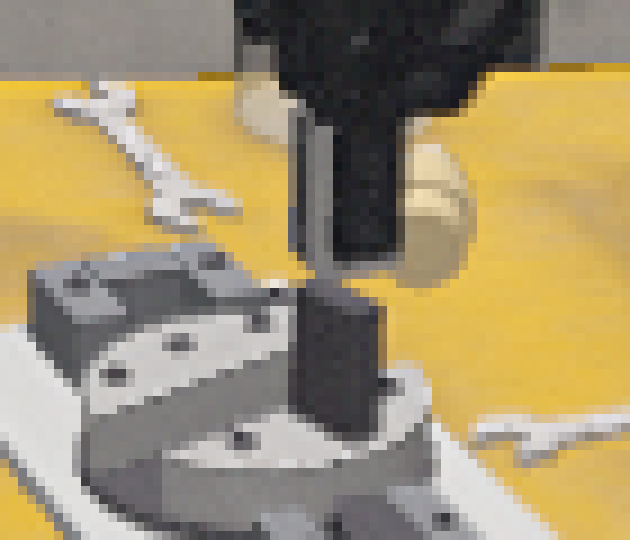

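```bash
python3 - <<'E'
from h import *
w=b2w(-.050,.018);plan([*w,.044],1.879,5)
E
```

```text
t 4.88 pos [ 0.6249 -0.1333  0.0441] rpy [3.136 0.004 1.881] blk [-0.0305 -0.0063] F [-0.1 -0.6 -0.7] g -0.0 q [-0.21  0.37 -0.07  1.12 -0.    1.05]
[[0.1, -0.08, -0.0], [0.01, 0.01, 0.01]]
[[0.1, -0.08, -0.0], [0.01, 0.01, 0.01]]
[[0.1, -0.08, -0.0], [0.01, 0.01, 0.01]]
[[0.1, -0.08, -0.0], [0.01, 0.01, 0.01]]
[[0.1, -0.08, 0.0], [0.01, 0.01, 0.01]]
```

{"api": "jog_arm", "payload": {
  "deltas": [
    [[0.1,-0.08,0],[0,0,0]],
    [[0.1,-0.08,0],[0,0,0]],
    [[0.1,-0.08,0],[0,0,0]],
    [[0.1,-0.08,0],[0,0,0]],
    [[0.09,-0.07,0],[0,0,0]],
    [[0,0,0],[0,0,0]],
    [[0,0,0.2],[0,0,0]],
    [[0,0,0.15],[0,0,0]],
    [[0,0,0.1],[0,0,0]],
    [[0,0,0],[0,0,0]]
  ]
}}

```text
time_s: 6.12
ee_pos: [0.596, -0.1141, 0.0192]
ee_rot: [3.137, 0.003, 1.882]
force: [0.5, 0.0, -0.2]
gripper_width: 0.003
```

```bash
python3 - <<'E'
from h import *
state()
P,dd=robot.camera("side");cv2.imwrite("pics/s5.png",cv2.resize(P[180:240,280:350,::-1],None,fx=9,fy=9,interpolation=cv2.INTER_NEAREST))
E
```

```text
t 6.12 pos [ 0.596  -0.1141  0.0192] rpy [3.137e+00 3.000e-03 1.882e+00] blk [-0.0522  0.0207] F [ 0.5  0.  -0.2] g 0.0 q [-0.19  0.33 -0.19  1.04 -0.    1.07]
```

View pics/s5.png

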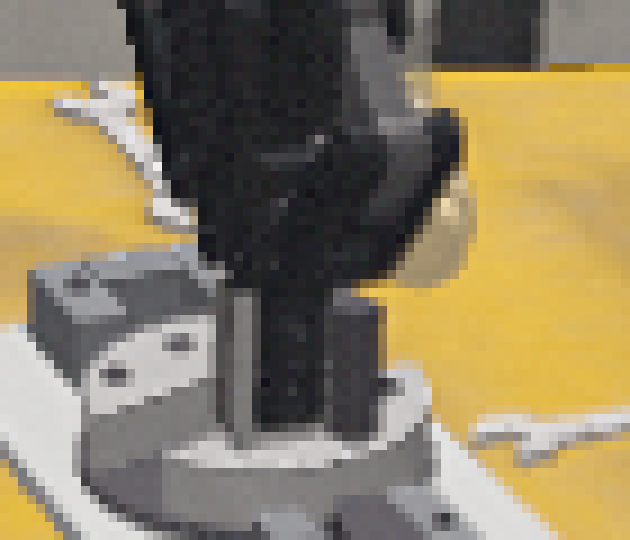

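{"api": "jog_arm", "payload": {
  "deltas": [
    [[-0.12,0.07,0.05],[0,0,0]],
    [[-0.12,0.07,0.04],[0,0,0]],
    [[-0.07,0.06,0],[0,0,0]],
    [[-0.07,0.06,0],[0,0,0]],
    [[-0.07,0.06,0],[0,0,0]],
    [[-0.07,0.06,0],[0,0,0]],
    [[-0.07,0.06,0],[0,0,0]],
    [[0,0,0],[0,0,0]]
  ]
}}

```text
time_s: 7.18
ee_pos: [0.6265, -0.1377, 0.0146]
ee_rot: [3.14, 0.003, 1.881]
force: [-1.7, -0.3, -1.2]
gripper_width: 0.003
```

```bash
python3 - <<'E'
from h import *
state()
P,dd=robot.camera("side");cv2.imwrite("pics/s6.png",cv2.resize(P[180:240,280:350,::-1],None,fx=9,fy=9,interpolation=cv2.INTER_NEAREST))
E
```

```text
t 7.17 pos [ 0.6265 -0.1377  0.0146] rpy [3.140e+00 3.000e-03 1.881e+00] blk [-0.0303 -0.011 ] F [-1.7 -0.3 -1.2] g 0.0 q [-0.22  0.4  -0.1   1.07 -0.    1.05]
```

View pics/s6.png

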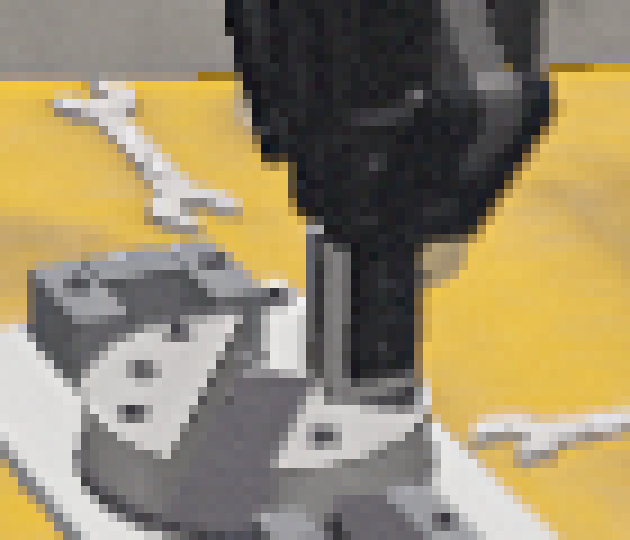

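```bash
cat >> h.py <<'E'
def ang(n,e,off,f,z=.028):
    for A,B in e:
        a,b=[w2b(plane(n,off[0]+(q[0]+.5)/f-.5,off[1]+(q[1]+.5)/f-.5,z)) for q in(A,B)]
        print("edge",a.round(4),b.round(4),"ang",round(np.arctan2(*(b-a)[::-1]),3))
E
python3 - <<'E'
from h import *
ang("side",[((172,457),(240,318)),((278,464),(318,385))],(280,180),9)
E
```

```text
edge [-0.0238  0.0319] [ 0.0365 -0.0109] ang -0.617
edge [-0.0355  0.0114] [-0.003  -0.0132] ang -0.648
```

{"api": "jog_arm", "payload": {
  "deltas": [
    [[-0.05,0.06,0],[0,0,0]],
    [[-0.05,0.06,0],[0,0,0]],
    [[0,0,0],[0,0,0]]
  ]
}}

```text
time_s: 7.6
ee_pos: [0.6342, -0.1405, 0.0147]
ee_rot: [3.14, 0.003, 1.881]
force: [-0.7, -1.1, 0.2]
gripper_width: -0.001
```

```bash
python3 - <<'E'
from h import *
state()
P,dd=robot.camera("side");cv2.imwrite("pics/s7.png",cv2.resize(P[180:240,280:350,::-1],None,fx=9,fy=9,interpolation=cv2.INTER_NEAREST))
E
```

```text
t 7.6 pos [ 0.6342 -0.1405  0.0147] rpy [3.140e+00 3.000e-03 1.881e+00] blk [-0.0238 -0.016 ] F [-0.7 -1.1  0.2] g -0.0 q [-0.22  0.41 -0.08  1.07 -0.    1.04]
```

View pics/s7.png

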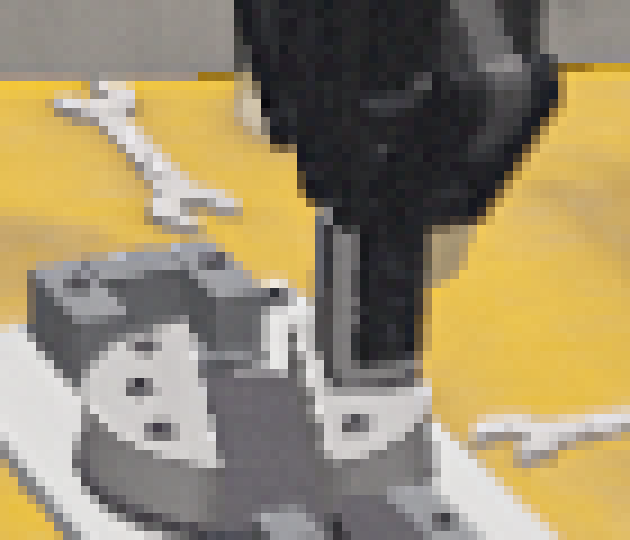

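```bash
python3 - <<'E'
from h import *
ang("side",[((220,467),(189,325)),((328,460),(310,375))],(280,180),9)
for x,y in((-.04,.012),(.04,.012),(-.04,-.012),(.04,-.012)): u,v=proj("side",[*b2w(x,y),.028]); print((u-280+.5)*9,(v-180+.5)*9)
E
```

```text
edge [-0.0321  0.0239] [0.0374 0.0019] ang -0.307
edge [-0.0377  0.0003] [ 0.0025 -0.0137] ang -0.335
284.44237849641917 473.87470142093866
145.8989654037439 327.78808952072495
383.2889122579113 455.51725356041567
238.74888617676163 311.99492986298924
```

{"api": "jog_arm", "payload": {
  "deltas": [
    [[-0.05,0.06,0],[0,0,0]],
    [[-0.02,0.05,0],[0,0,0]],
    [[0,0,0],[0,0,0]]
  ]
}}

```text
time_s: 8.02
ee_pos: [0.6409, -0.1414, 0.0146]
ee_rot: [3.139, 0.002, 1.882]
force: [-1.3, 0.8, 0.2]
gripper_width: -0.001
```

```bash
python3 - <<'E'
from h import *
state()
P,dd=robot.camera("side");cv2.imwrite("pics/s8.png",cv2.resize(P[180:240,280:350,::-1],None,fx=9,fy=9,interpolation=cv2.INTER_NEAREST))
E
```

```text
t 8.03 pos [ 0.6409 -0.1414  0.0146] rpy [3.139e+00 2.000e-03 1.882e+00] blk [-0.0177 -0.0189] F [-1.3  0.8  0.2] g -0.0 q [-0.22  0.43 -0.06  1.08 -0.    1.04]
```

View pics/s8.png

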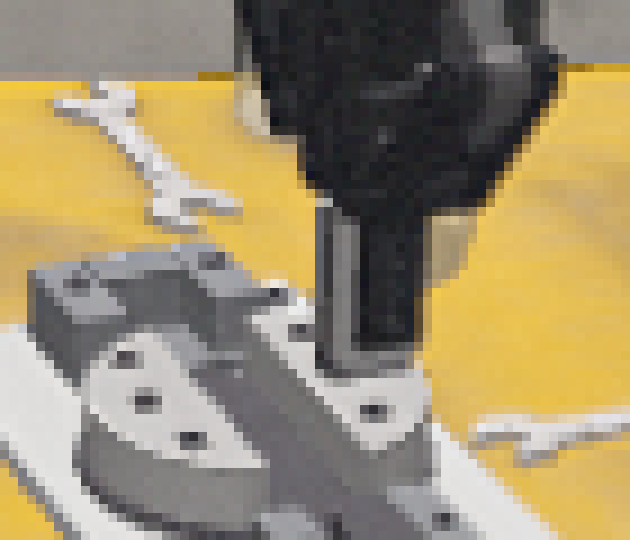

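```bash
python3 - <<'E'
from h import *
ang("side",[((268,468),(150,333)),((370,458),(250,323))],(280,180),9)
E
```

```text
edge [-0.0364  0.0142] [0.0367 0.0122] ang -0.028
edge [-0.0403 -0.0087] [ 0.0331 -0.012 ] ang -0.045
```

{"api": "jog_arm", "payload": {
  "deltas": [
    [[0,0.025,0],[0,0,0]],
    [[0,0,0],[0,0,0]],
    [[0,-0.1,0],[0,0,0]],
    [[0,-0.15,0],[0,0,0]],
    [[0,0,-0.4],[0,0,0]],
    [[0,0,-0.6],[0,0,0]],
    [[0,0,-0.3],[0,0,0]],
    [[0,0,0],[0,0,0]]
  ]
}}

```text
time_s: 9.07
ee_pos: [0.6291, -0.1461, 0.0818]
ee_rot: [3.137, 0.004, 1.881]
force: [-0.1, 0.5, -0.1]
gripper_width: 0.002
```

```bash
python3 - <<'E'
from h import *
P,dd=robot.camera("side");cv2.imwrite("pics/s9.png",cv2.resize(P[180:300,270:400,::-1],None,fx=5,fy=5,interpolation=cv2.INTER_NEAREST))
w=b2w(-.212,0);plan([*w,.08],1.879,6)
E
```

```text
t 9.12 pos [ 0.6287 -0.146   0.081 ] rpy [3.138e+00 3.000e-03 1.881e+00] blk [-0.0307 -0.0196] F [ 0.6  0.4 -0.1] g 0.0 q [-0.23  0.37  0.01  1.2  -0.    1.03]
[[0.07, -0.6, 0.0], [0.01, 0.01, 0.0]]
[[0.07, -0.6, 0.0], [0.01, 0.01, 0.0]]
[[0.07, -0.6, 0.0], [0.01, 0.01, 0.0]]
[[0.07, -0.6, 0.0], [0.01, 0.01, 0.0]]
[[0.07, -0.6, 0.0], [0.01, 0.01, 0.0]]
[[0.07, -0.6, 0.0], [0.01, 0.01, 0.0]]
```

View pics/s9.png

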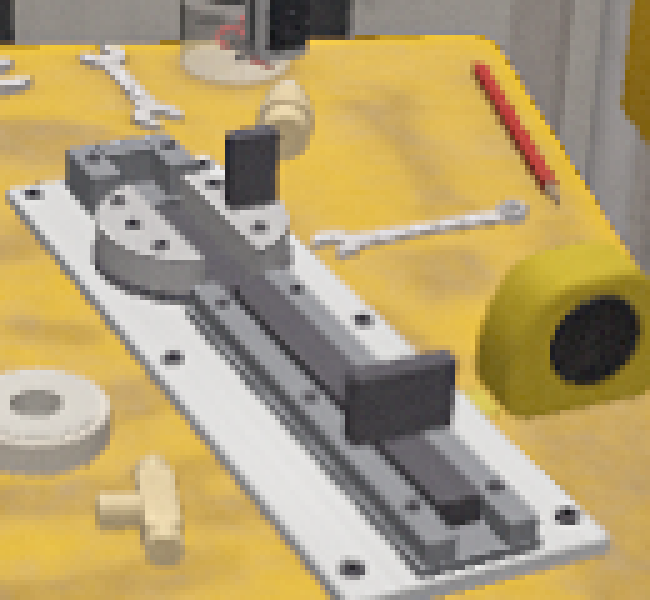

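```bash
python3 - <<'E'
from h import *
ang("side",[((205,262),(136,186)),((262,252),(188,178))],(270,180),5)
E
```

```text
edge [-0.039   0.0127] [0.0351 0.0115] ang -0.016
edge [-0.0395 -0.012 ] [ 0.0343 -0.0123] ang -0.003
```

{"api": "jog_arm", "payload": {
  "deltas": [
    [[0.07,-0.6,0],[0,0,0]],
    [[0.07,-0.6,0],[0,0,0]],
    [[0.07,-0.6,0],[0,0,0]],
    [[0.07,-0.6,0],[0,0,0]],
    [[0.07,-0.6,0],[0,0,0]],
    [[0.05,-0.5,0],[0,0,0]],
    [[0,0,0],[0,0,0]]
  ]
}}

```text
time_s: 10.0
ee_pos: [0.4463, -0.1795, 0.0707]
ee_rot: [-3.135, -0.004, 1.882]
force: [0.8, -0.2, 0.1]
gripper_width: -0.003
```

```bash
python3 - <<'E'
from h import *
w=b2w(-.212,0);plan([*w,.012],1.879,4)
E
```

```text
t 10.0 pos [ 0.4463 -0.1795  0.0707] rpy [-3.135 -0.004  1.882] blk [-0.2147  0.0038] F [ 0.8 -0.2  0.1] g -0.0 q [-0.38  0.09 -0.38  1.11 -0.    0.88]
[[-0.02, 0.02, 0.29], [-0.02, -0.01, 0.01]]
[[-0.02, 0.01, 0.29], [-0.02, -0.01, 0.01]]
[[-0.02, 0.01, 0.29], [-0.02, -0.01, 0.01]]
[[-0.02, 0.01, 0.29], [-0.02, -0.01, 0.01]]
```

{"api": "jog_arm", "payload": {
  "deltas": [
    [[-0.02,0,0.29],[-0.02,-0.01,0]],
    [[-0.02,0,0.29],[-0.02,-0.01,0]],
    [[-0.02,0,0.25],[-0.02,-0.01,0]],
    [[-0.02,0,0.15],[-0.02,-0.01,0]],
    [[0,0,0],[0,0,0]]
  ]
}}

```text
time_s: 10.62
ee_pos: [0.4484, -0.1825, 0.0155]
ee_rot: [-3.14, -0.003, 1.884]
force: [-0.1, -0.5, -0.6]
gripper_width: -0.0
```

```bash
python3 - <<'E'
from h import *
P,dd=robot.camera("side");cv2.imwrite("pics/s10.png",cv2.resize(P[180:300,270:400,::-1],None,fx=5,fy=5,interpolation=cv2.INTER_NEAREST))
state()
E
```

```text
t 10.68 pos [ 0.4486 -0.1826  0.0159] rpy [-3.140e+00 -3.000e-03  1.884e+00] blk [-2.135e-01  1.000e-04] F [-0.4  0.   0. ] g -0.0 q [-0.39  0.12 -0.46  0.99  0.    0.87]
```

View pics/s10.png

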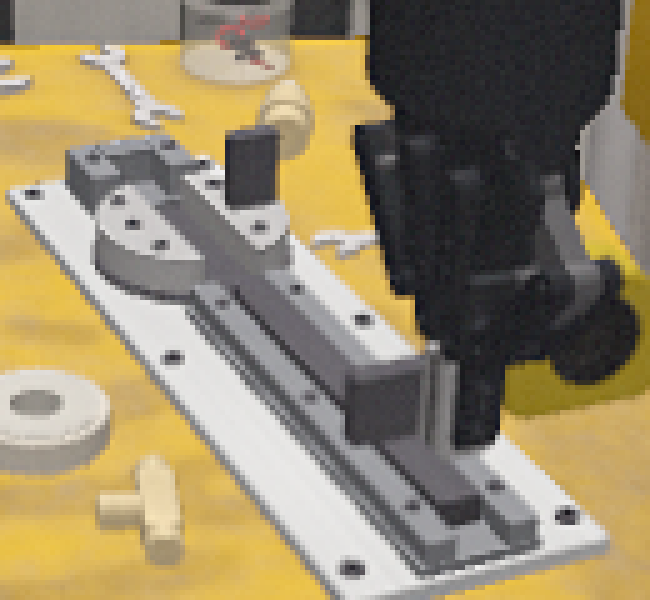

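```bash
python3 - <<'E'
from h import *
for z in(.036,.043):
  for x,y in((-.2135,0),(-.2135,.011),(-.2135,-.011),(-.228,.011),(-.228,-.011)):
    u,v=proj("side",[*b2w(x,y),z]);print(z,x,y,round((u-270+.5)*5),round((v-180+.5)*5))
P,dd=robot.camera("side")
for v in (255,260,264,267,270,273): print([(w2b(q)*1000).round().astype(int).tolist()+[int(q[2]*1000)] for q in [dep("side",u,v,dd) for u in(356,360,365,368)]])
E
```

```text
0.036 -0.2135 0 458 464
0.036 -0.2135 0.011 429 470
0.036 -0.2135 -0.011 487 457
0.036 -0.228 0.011 451 493
0.036 -0.228 -0.011 510 479
0.043 -0.2135 0 459 445
0.043 -0.2135 0.011 430 452
0.043 -0.2135 -0.011 489 439
0.043 -0.228 0.011 452 475
0.043 -0.228 -0.011 512 461
[[-212, 12, 70], [-220, 9, 74], [-226, 4, 76], [-227, -1, 75]]
[[-214, 12, 62], [-220, 8, 64], [-226, 3, 67], [-226, -3, 66]]
[[-215, 12, 55], [-221, 8, 58], [-223, 0, 57], [-225, -4, 57]]
[[-214, 11, 49], [-219, 6, 50], [-226, 2, 53], [-224, -5, 51]]
[[-190, -5, 24], [-218, 5, 44], [-173, -34, 8], [-173, -40, 6]]
[[-198, 0, 24], [-199, -7, 24], [-200, -17, 22], [-184, -33, 8]]
```

{"api": "jog_arm", "payload": {
  "deltas": [
    [[0,0,0.1],[0,0,0]],
    [[0,0,0.06],[0,0,0]],
    [[0,0,0],[0,0,0]],
    [[0,0.12,0],[0,0,0]],
    [[0,0.12,0],[0,0,0]],
    [[0,0.1,0],[0,0,0]],
    [[0,0.1,0],[0,0,0]],
    [[0,0.1,0],[0,0,0]],
    [[0,0.1,0],[0,0,0]],
    [[0,0,0],[0,0,0]]
  ]
}}

```text
time_s: 11.98
ee_pos: [0.479, -0.1737, 0.0094]
ee_rot: [-3.136, 0.001, 1.883]
force: [0.3, 0.3, -0.3]
gripper_width: 0.002
```

```bash
python3 - <<'E'
from h import *
P,dd=robot.camera("side");cv2.imwrite("pics/s11.png",cv2.resize(P[180:300,270:400,::-1],None,fx=5,fy=5,interpolation=cv2.INTER_NEAREST))
state()
E
```

```text
t 12.03 pos [ 0.4791 -0.1736  0.0093] rpy [-3.136e+00  1.000e-03  1.883e+00] blk [-0.1816 -0.0006] F [-0.5 -0.7  0.7] g 0.01 q [-0.35  0.18 -0.42  0.98 -0.    0.91]
```

View pics/s11.png

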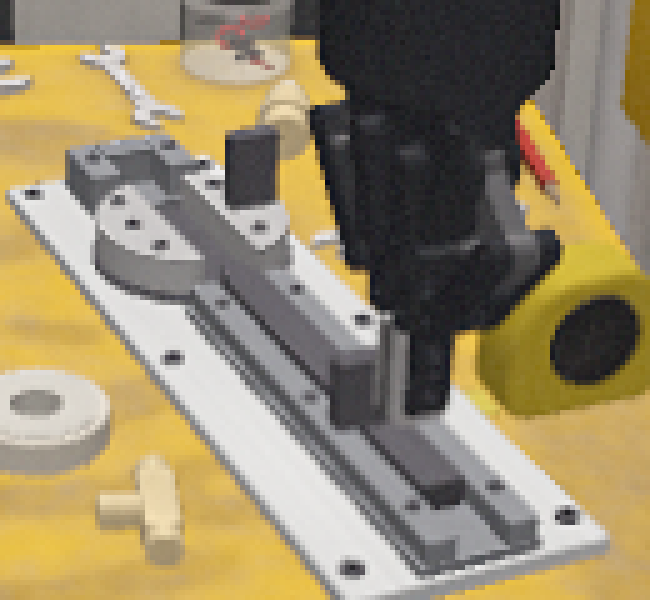

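```bash
python3 - <<'E'
from h import *
d=np.load("top0.npz")["d"]
Q=[]
for v in range(240,285):
  for u in range(365,418):
    if d[v,u]>0:
      q=dep("top",u,v,d)
      if q[2]>.03: Q.append([*w2b(q),q[2]])
Q=np.array(Q)*1000;print(len(Q),Q.min(0).round(),Q.max(0).round())
for v,u in((231,380),(228,378),(235,375),(240,372),(244,367)):pass
P,dd=robot.camera("side")
for u in range(358,384,3):
    for v in range(215,250,4):
        q=dep("side",u,v,dd);b=w2b(q)
        if abs(q[0]-.48)<.08: print(u,v,(b*1000).round(),round(q[2]*1000))
E
```

```text
686 [-153. -126.   30.] [-119.  -61.   61.]
358 215 [-206.   10.] 139
358 219 [-207.   10.] 132
358 223 [-209.   10.] 126
358 227 [-204.    7.] 116
358 231 [-197.    2.] 105
358 235 [-182.   -8.] 88
358 239 [-217.   13.] 103
358 243 [-217.   12.] 95
358 247 [-213.   10.] 86
361 215 [-217.   12.] 144
361 219 [-217.   11.] 137
361 223 [-212.    7.] 127
361 227 [-206.    2.] 116
361 231 [-195.   -5.] 103
361 235 [-225.   13.] 113
361 239 [-223.   12.] 106
361 243 [-223.   11.] 98
364 215 [-221.    9.] 145
364 219 [-220.    7.] 137
364 223 [-210.    0.] 125
364 227 [-217.    4.] 122
364 231 [-230.   12.] 123
364 235 [-232.   12.] 117
364 239 [-233.   12.] 110
364 243 [-210.   -3.] 89
367 215 [-218.    1.] 142
367 219 [-225.    5.] 139
367 223 [-227.    6.] 134
367 227 [-226.    5.] 126
367 231 [-238.   12.] 127
367 235 [-239.   12.] 120
367 239 [-230.    5.] 108
367 243 [-212.   -7.] 89
367 247 [-130.  -62.] 26
370 215 [-221.   -2.] 143
370 219 [-226.    0.] 139
370 223 [-230.    2.] 134
370 227 [-235.    5.] 130
370 231 [-242.    9.] 128
370 235 [-240.    7.] 120
370 239 [-228.   -2.] 105
370 243 [-217.   -9.] 91
370 247 [-139.  -62.] 31
373 215 [-222.   -7.] 143
373 223 [-231.   -2.] 134
373 227 [-237.    1.] 131
373 231 [-242.    3.] 127
373 235 [-239.    1.] 118
373 239 [-228.   -7.] 104
373 243 [-143.  -65.] 41
373 247 [-146.  -64.] 35
376 227 [-238.   -4.] 130
376 231 [-242.   -2.] 126
376 235 [-237.   -6.] 116
376 239 [-142.  -72.] 48
376 243 [-147.  -69.] 43
376 247 [-150.  -68.] 36
379 227 [-238.   -9.] 129
379 235 [-138.  -80.] 52
379 239 [-148.  -74.] 50
379 243 [-151.  -73.] 44
379 247 [-151.  -74.] 35
382 231 [-133.  -89.] 57
382 235 [-144.  -82.] 55
382 239 [-151.  -79.] 51
382 243 [-148.  -81.] 41
382 247 [-152.  -79.] 35
```

{"api": "jog_arm", "payload": {
  "deltas": [
    [[0,0.1,0],[0,0,0]],
    [[0,0.1,0],[0,0,0]],
    [[0,0.1,0],[0,0,0]],
    [[0,0.1,0],[0,0,0]],
    [[0,0.1,0],[0,0,0]],
    [[0,0.1,0],[0,0,0]],
    [[0,0.1,0],[0,0,0]],
    [[0,0,0],[0,0,0]]
  ]
}}

```text
time_s: 13.08
ee_pos: [0.505, -0.1653, 0.0094]
ee_rot: [-3.119, 0.003, 1.879]
force: [0.2, 0.3, -0.1]
gripper_width: -0.0
```

```bash
python3 - <<'E'
from h import *
P,dd=robot.camera("side");cv2.imwrite("pics/s12.png",cv2.resize(P[180:300,270:400,::-1],None,fx=5,fy=5,interpolation=cv2.INTER_NEAREST))
state()
E
```

```text
t 13.12 pos [ 0.5051 -0.1653  0.0093] rpy [-3.120e+00  3.000e-03  1.879e+00] blk [-0.1543 -0.0005] F [-1.4 -1.9  1.6] g -0.0 q [-0.31  0.22 -0.36  1.01 -0.02  0.96]
```

View pics/s12.png

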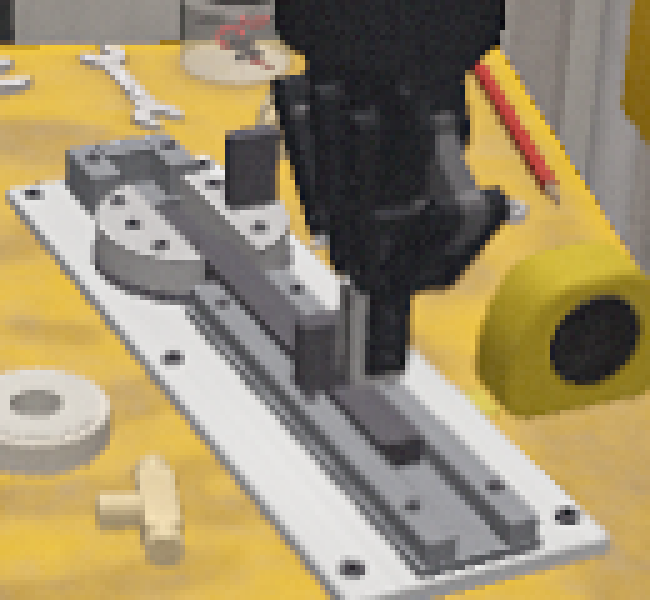

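{"api": "jog_arm", "payload": {
  "deltas": [
    [[0,0.12,0],[-0.04,0,0]],
    [[0,0.12,0],[-0.04,0,0]],
    [[0,0.12,0],[-0.04,0,0]],
    [[0,0.12,0],[-0.04,0,0]],
    [[0,0.12,0],[-0.04,0,0]],
    [[0,0.12,0],[-0.04,0,0]],
    [[0,0.12,0],[-0.04,0,0]],
    [[0,0.12,0],[-0.04,0,0]],
    [[0,0.1,0],[-0.04,0,0]],
    [[0,0.1,0],[-0.04,0,0]],
    [[0,0,0],[0,0,0]]
  ]
}}

```text
time_s: 14.5
ee_pos: [0.5507, -0.1508, 0.0091]
ee_rot: [-3.131, 0.005, 1.874]
force: [-0.5, -0.0, -0.3]
gripper_width: -0.004
```

```bash
python3 - <<'E'
from h import *
P,dd=robot.camera("side");cv2.imwrite("pics/s13.png",cv2.resize(P[180:300,270:400,::-1],None,fx=5,fy=5,interpolation=cv2.INTER_NEAREST))
state()
E
```

```text
t 14.55 pos [ 0.5508 -0.1508  0.009 ] rpy [-3.132  0.005  1.874] blk [-0.1064 -0.0005] F [-1.7 -0.9  1.1] g 0.0 q [-0.26  0.29 -0.28  1.01 -0.01  1.01]
```

View pics/s13.png

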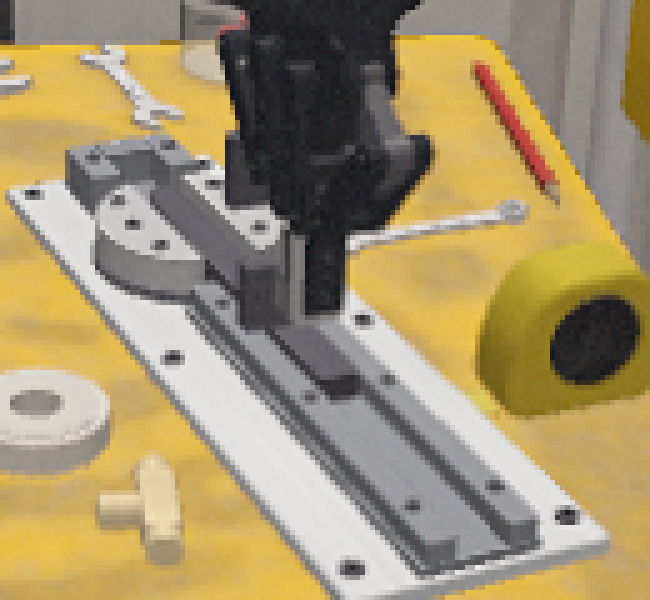

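{"api": "jog_arm", "payload": {
  "deltas": [
    [[0,0.12,0],[-0.05,0,0]],
    [[0,0.12,0],[-0.05,0,0]],
    [[0,0.12,0],[-0.05,0,0]],
    [[0,0.12,0],[-0.05,0,0]],
    [[0,0.1,0],[-0.05,0,0]],
    [[0,0,0],[0,0,0]]
  ]
}}

```text
time_s: 15.3
ee_pos: [0.5743, -0.1433, 0.0088]
ee_rot: [3.14, 0.006, 1.872]
force: [-0.3, -0.8, 1.1]
gripper_width: 0.003
```

{"api": "jog_arm", "payload": {
  "deltas": [
    [[0,0.1,0],[0,0,0]],
    [[0,0.1,0],[0,0,0]]
  ]
}}

```text
time_s: 15.55
ee_pos: [0.5815, -0.141, 0.0085]
ee_rot: [-3.138, 0.006, 1.871]
force: [-16.1, -5.3, 11.4]
gripper_width: 0.005
```

{"api": "jog_arm", "payload": {
  "deltas": [
    [[0,0.1,0],[0,0,0]],
    [[0,0.1,0],[0,0,0]]
  ]
}}

```text
time_s: 15.8
ee_pos: [0.5809, -0.1412, 0.0087]
ee_rot: [-3.119, 0.008, 1.868]
force: [-22.2, -6.9, 18.1]
gripper_width: -0.0
```

```bash
python3 - <<'E'
from h import *
P,dd=robot.camera("side");cv2.imwrite("pics/s14.png",cv2.resize(P[180:300,270:400,::-1],None,fx=5,fy=5,interpolation=cv2.INTER_NEAREST))
state()
E
```

```text
t 15.85 pos [ 0.5808 -0.1412  0.0087] rpy [-3.118  0.008  1.868] blk [-0.0749 -0.0005] F [-22.   -6.   16.9] g -0.0 q [-0.23  0.34 -0.2   1.04 -0.02  1.05]
```

View pics/s14.png

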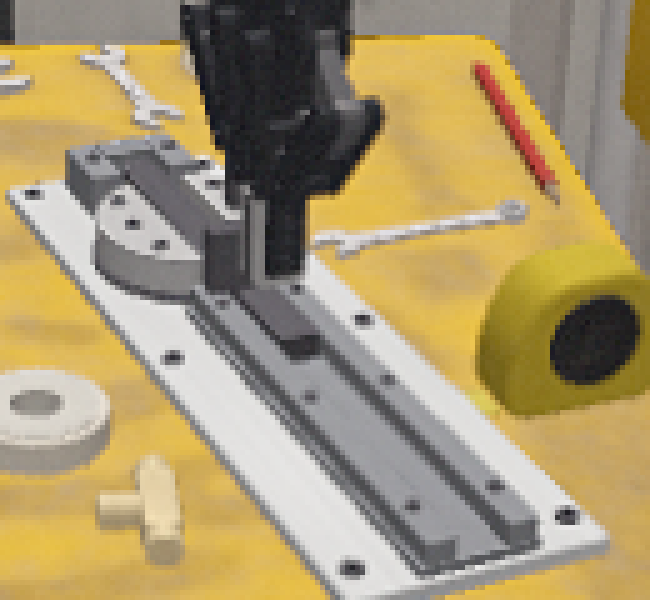

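{"api": "jog_arm", "payload": {
  "deltas": [
    [[0,-0.15,0],[-0.1,0,0]],
    [[0,-0.25,0],[-0.1,0,0]],
    [[0,-0.2,-0.2],[0,0,0]],
    [[0,-0.2,-0.6],[0,0,0]],
    [[0,-0.4,-0.8],[0,0,0]],
    [[0,-0.6,-0.8],[0,0,0]],
    [[0.2,-0.8,-0.3],[0,0,0]],
    [[0.3,-0.8,0],[0,0,0]],
    [[0.3,-0.8,0],[0,0,0]],
    [[0.3,-0.6,0],[0,0,0]],
    [[0,0,0],[0,0,0]]
  ]
}}

```text
time_s: 17.23
ee_pos: [0.3299, -0.1583, 0.1537]
ee_rot: [3.134, 0.014, 1.868]
force: [-0.5, -0.5, -0.1]
gripper_width: 0.003
```

```bash
python3 - <<'E'
from h import *
P,dd=robot.camera("side");cv2.imwrite("pics/s15.png",cv2.resize(P[180:300,270:400,::-1],None,fx=5,fy=5,interpolation=cv2.INTER_CUBIC))
P,dd=robot.camera("top");cv2.imwrite("pics/t15f.png",P[:,:,::-1]);cv2.imwrite("pics/t15.png",cv2.resize(P[145:275,260:380,::-1],None,fx=4.6,fy=4.6,interpolation=cv2.INTER_CUBIC))
state()
E
```

```text
t 17.32 pos [ 0.3319 -0.1588  0.1536] rpy [3.134 0.015 1.869] blk [-0.3175  0.0581] F [0.2 0.6 0.7] g -0.0 q [-0.44 -0.18 -0.45  1.29 -0.01  0.83]
```

View pics/s15.png

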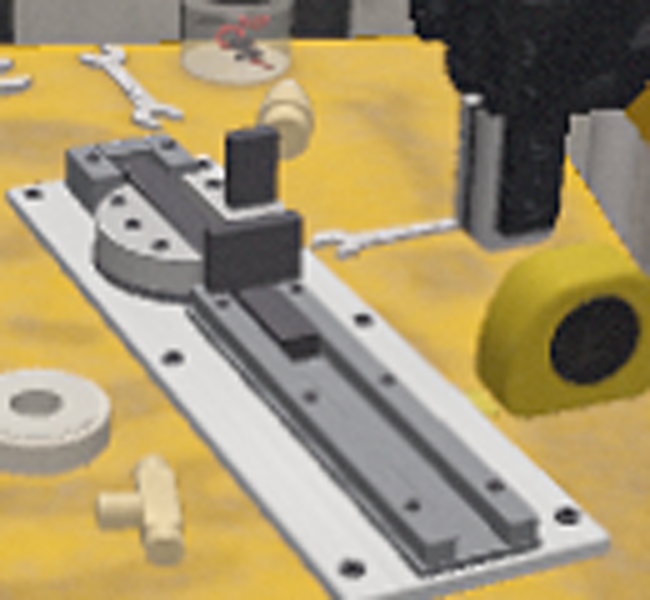

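View pics/t15.png

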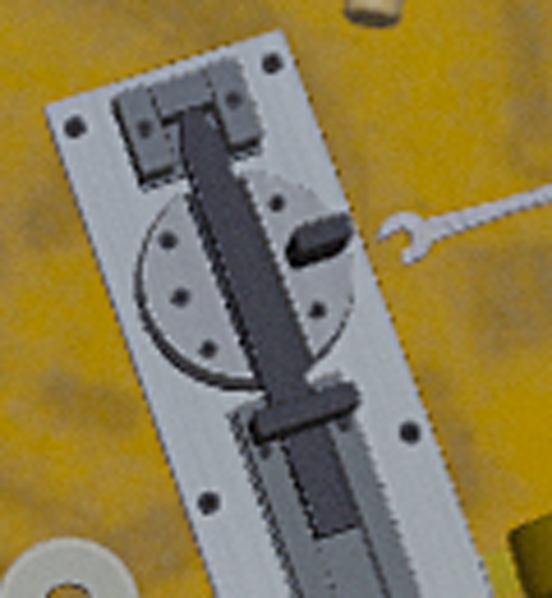

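```bash
python3 - <<'E'
from h import *
f=lambda u,v:(260+(u+.5)/4.6-.5,145+(v+.5)/4.6-.5)
for n,q,z in (("tail",(340,530),.0246),("nose",(194,113),.0246),("tabrear",(309,427),.053),("tabfront",(305,402),.053),("stop top",(185,105),.028)): print(n,w2b(plane("top",*f(*q),z)).round(4))
E
```

```text
tail [-0.0996 -0.0007]
nose [ 0.0691 -0.0024]
tabrear [-0.0622  0.0017]
tabfront [-0.0532 -0.    ]
stop top [0.0724 0.0003]
```

```bash
python3 - <<'E'
from h import *
print(robot.sign_off()); state()
E
```

```text
the job is handed in; nothing more can be done
None
the job is handed in; nothing more can be done
```

The shaft is locked. I pushed the fin round with the shut fingers until the slot lined up with the bar (fin on the block's −y side). I then pushed the bar by its tab through the slot and into the keeper, where it stopped dead. I handed the job in at about 17.3 s with the hand backed off and raised clear.

- **Slot alignment:** after the fin push, the slot edges in the side view were within about 0.02 rad of the bar's line.
- **Bar home:** it stopped at about 24 N sideways push at the expected home position. Afterwards the top view gave the nose at x ≈ +69 mm (home is +68) and the tab at −62 to −53 mm (home is −63 to −53). The tail was at about −100 mm (home is −102). These agree within the 2 mm camera calibration.
- **Bystanders:** those visible in the last pictures (tape roll, tee, tape measure, spanner and coupling) look unmoved. I judged this by eye only.
- **Fingertip height disagreed:** in the pictures the fingertips sat roughly 28 mm above the reported TCP, where the description puts them 8 mm below it. My first pass at the fin therefore went over it without touching. I reset the heights from the camera and carried on.

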